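# Bring the yellow ramekin to the front of the cupboard turntable

## Robot

A 6-joint arm with a two-finger parallel gripper is mounted at the origin on the work surface. World frame = base frame: x ahead of the robot, y to its left, z up, the work surface at z = 0. Lengths are in mm, angles in degrees, forces in N, time in s.
With the tool pointing down it reaches from about 300 to 850 mm from the base axis. Payload 4.2 kg.
Tool frame: the origin (TCP) lies at the very end of the fingers, on their centre line; the grasp point (between the pads) lies 19 mm behind it (env.grip_point_offset is the distance from the TCP to the grasp point, in mm); z points along the fingers, y is the line along which they close (so a half turn about z gives the same grasp; the last joint's range is limited). The gripper opens to 91 mm and grips with 3 to 60 N. Pads are 32 mm wide; open, the fingers measure 118 mm over their backs; the gripper's body (76 mm by 178 mm) begins 60 mm behind the grasp point.
Start: joints at [-71.333, 18.312, 89.639, -0, 72.044, -1.146], TCP at [194.9, -540.978, 213.976] pointing down, gripper open.
Joint ranges: [-177.97, 177.97], [-48.28, 115.42], [12.27, 149.76], [-77.06, 257.06], [2.81, 150.46], [-146.56, 146.56]. Speed limits (degrees/s): [147.25, 147.25, 180, 180, 180, 180].

## Interface

Orientations are given as [roll, pitch, yaw] about the fixed x, y, z axes, in that order (R = Rz(yaw) Ry(pitch) Rx(roll)).
In Python, from workcell import env gives the robot as it stands. The module is installed in compiled form; this text tells all that it offers.
- The arm moves only by the tool arm_command, never from a script. Its argument "rows" is a list of rows, each an object with "delta_pos": the shift along the tool's x, y, z in mm, a list of three; "roll": the turn about the tool's z in units of 5 degrees (1.0 is 5 degrees); "jaw": the opening in per cent of the stroke, from 0 (shut) to 100 (fully open). A call has 1 to 20 rows; each row is the pose to reach, as a shift and turn from the pose commanded when the call began, along the tool's axes at that moment; what a row does not reach only later rows make up. A row lasts 1/12 s, in which the tool goes at most 41.7 mm and 7.16 degrees, less where a joint would pass 70% of its speed; a pose out of reach is approached as far as the arm can. A call with a gripper value outside its range is refused whole. The fingers move at their own pace and stop on an object; "squeeze" is the grip in N (left out, the last holds). Time passes only in rows, so rows that repeat a pose let the fingers close. It gives the time, the measured TCP pose, the force, the opening and the grip force at its end, in the units of the state.
- env.state(): the state, without advancing time (a new reading comes with each control period).
- env.grab_frame(name): name is "scene" or "top" or "wrist"; returns a dict with "img" (400x640x3 uint8, blue, green, red), "z_map" (400x640 float32, mm along the optical axis (not along the pixel's ray), 0 where there is no reading), "fov_y" (degrees; the focal length in pixels is half the picture's height over the tangent of half this angle, whatever the lens; pixels are square), "cx", "cy" (the principal point, pixels), "R" (3x3) and "t" (3): a world point X has camera coordinates R X + t; the wrist camera has in their place "T_tool_cam" (4x4, takes a point from camera to tool coordinates, whose origin is the TCP and whose axes are the flange's). Camera axes: x right, y down, z forward; pixel columns grow to the right and rows downward; lengths in mm; the calibration is good to about 2 mm. A picture is of the moment at which its call begins: read the wrist's pose just before it.
- env.job_done(): hands the job in; it is judged then, once.
The state is a dict: "time_s": time; "qpos": joint angles; "qvel": joint speeds; "effort": joint torques, N m; "ee_pos": TCP position; "ee_rot": TCP orientation; "force": force on the tool from outside, world axes, zero at the start; "torque": the same for the moment, N m; "gripper_width": finger opening in mm; "gripper_force": force on a finger pad.
Only numpy, scipy, OpenCV 4.12 (cv2) and the standard library are available. Lean on these libraries where they do the work, as an engineer would, in place of code of your own. Each camera call takes 0.05 s, during which the arm holds its last target. There are 200 camera calls.

## Task

Push the white turntable round by the blue knobs on its rim until the yellow ramekin stands at the front, its middle in line with the red pointer that sticks out from under the turntable. Turn it gently, and do not touch or lift any of the dishes standing on it. Leave everything beside it where it is, and finish with the turntable at rest and the hand clear.

Things in the scene. Friction and masses are not known exactly. Their poses are not given: they have to be found in the camera images.
- base: Fixed grey foot, a disc 210 mm across and 11 mm high under the white tray, with a flat red pointer (4 mm high, 20 mm wide, tip pointed). Origin on the turntable's axis at the cupboard floor (z = 0). The pointer runs along its own -x axis (roughly toward the robot, up to 0.4 rad off) and shows where the front is. It does not move.
- pointer_tip (a point): Tip of the red pointer, 220 mm from the turntable's axis, so 60 mm beyond the tray's edge, 4 mm above the floor. The line from the axis to this point is the front line.
- tray: White plastic turntable tray, 320 mm across, underside 12 mm and top 20 mm above the floor, 0.6 kg. Origin on its axis at floor height, z up. Turns either way about z, more than a full turn each way; friction 0.12 N m: 1 to 2 N at the rim moves it and it stops at once when no longer pushed. Outside a radius of 115 mm it is bare but for the knobs.
- knob0 (a point): Centre of the top of one of the tray's eight equal upright blue knobs, the one on the tray's own +x axis. The knobs stand 150 mm from the axis, 45 degrees apart, each 16 mm across, rising from 20 to 55 mm above the floor.
- ramekin: Yellow ramekin, 82 mm across the rim and 45 mm high, loose on the tray with its centre about 67 mm from the axis; origin at the centre of its underside (20 mm above the floor). This is the one to bring to the front. About 0.2 kg; it rides round with the tray without slipping when turned gently.
- blue_ramekin: Blue ramekin, 82 mm across and 45 mm high, loose on the tray; origin at the centre of its underside. Not to be touched.
- spice_jar: Amber spice jar with a green cap, 50 mm across and 60 mm high (top 80 mm above the floor, the tallest thing on the tray), loose on the tray; origin at the centre of its underside. Not to be touched.
- cups: Two nested steel measuring cups joined by a ring, 68 mm across and 41 mm high, handles along its own -x out to 75 mm from its centre, over the middle of the tray; loose on the tray; origin at the centre of its underside. Not to be touched.
- pie_dish: Glass pie dish, 224 mm across, 40 mm high, on the floor to the robot's left of the turntable; origin at the centre of its underside. Bystander.
- brownie_tin: Square brownie tin with a sliding cover, about 220 by 212 mm and 63 mm high, on the floor to the robot's right of the turntable; origin at the centre of its underside. Bystander.
- oil_bottle: Green glass oil bottle, 66 mm across, 200 mm high, behind and left of the turntable; origin at the centre of its underside. Bystander.
Things that resemble listed ones, but are neither listed nor needed, are in the scene too. Leave any green look-alike of the ramekin alone.

How it is judged (in metres and radians):
At the end, for the whole second after the job is handed in: Yellow ramekin within 16 mm of the line from the axis to the red pointer, at least 50 mm out on that side; tray at rest (under 0.05 rad/s); all four dishes upright on the tray, centres within 95 mm of its axis; pie dish, tin and bottle within 20 mm of their starts (y of ramekin in the frame of base between -0.016 and 0.016 m and x of ramekin in the frame of base below -0.05 m and angular speed of tray below 0.05 rad/s and linear speed of ramekin below 0.01 m/s and horizontal distance between each of ramekin, blue_ramekin, spice_jar, cups and tray below 0.095 m and height (world z) of ramekin between 0.014 and 0.026 m and height (world z) of blue_ramekin between 0.014 and 0.026 m and height (world z) of spice_jar between 0.014 and 0.026 m and height (world z) of cups between 0.014 and 0.026 m and angle between each of ramekin, blue_ramekin, spice_jar, cups's own z axis and vertical below 0.1 rad and distance of each of pie_dish, brownie_tin, oil_bottle from where it was at the start of the episode below 0.02 m); the robot touches nothing.
It fails at once if the robot touches a dish that stands on the tray (more than 0.5 N) (contact force between any of the arm, the fingers and ramekin above 0.5 N or contact force between any of the arm, the fingers and blue_ramekin above 0.5 N or contact force between any of the arm, the fingers and spice_jar above 0.5 N or contact force between any of the arm, the fingers and cups above 0.5 N).
It fails at once if a dish on the tray is lifted more than 12 mm (height (world z) of any of ramekin, blue_ramekin, spice_jar, cups above 0.032 m).
It fails at once if a dish on the tray tips more than 0.3 rad (angle between any of ramekin, blue_ramekin, spice_jar, cups's own z axis and vertical above 0.3 rad).
It fails at once if the tray is spun hard (faster than 3 rad/s, half a turn a second) (angular speed of tray above 3 rad/s).
It fails at once if the pie dish, brownie tin or oil bottle is moved more than 20 mm (distance of any of pie_dish, brownie_tin, oil_bottle from where it was at the start of the episode above 0.02 m).
It also fails if it takes over 45 s, if anything falls off the work surface, if the arm or the gripper's body presses on something with over 40 N, if the wrist force passes 120 N, or if a joint passes its speed limit or range.

## Working session

There is one attempt and no reset: what is moved stays moved. The work goes in short steps, Python scripts to look and compute and a tool call to move; the robot and the scene stay as the last step left them, time stands still between calls to the robot, and variables do not carry over. Pictures are saved under pics/ and viewed, at most 10 in all, crops included, and the job is handed in when it is done.

Besides the shell and the picture viewer there is one more tool, called after "Emit:" in YAML: its name, and indented under it one key for each argument. arm_command: Moves the arm, as the interface text tells. Its arguments: {"type":"object","properties":{"rows":{"type":"array"},"squeeze":{"type":"number"}},"required":["rows"]}

```bash
mkdir -p pics; cat > h.py <<'E'
import numpy as np, cv2
from workcell import env
def grab(n,save=None):
    f=env.grab_frame(n)
    if save: cv2.imwrite('pics/'+save,f['img'])
    return f
def ray(f,u,v,z):
    fl=200/np.tan(np.radians(f['fov_y'])/2)
    d=np.array([(u-f['cx'])/fl,(v-f['cy'])/fl,1.])
    R=np.array(f['R']);t=np.array(f['t'])
    C=-R.T@t; D=R.T@d
    return C+D*(z-C[2])/D[2]
E
python3 - <<'E'
from h import *
print(env.state())
f=grab('top','top.png'); print(-np.array(f['R']).T@f['t'],f['R'])
f=grab('scene','scene.png')
E
```

```text
{'time_s': 0.0, 'qpos': array([-7.13338485e+01,  1.83503288e+01,  8.97072480e+01, -1.10225378e-03,
        7.20428562e+01, -1.14526731e+00]), 'qvel': array([ 0.14269279,  0.07523838, -0.00038343,  0.06874896,  0.01625537,
       -0.11117645]), 'effort': array([ 2.09891390e-03, -4.12456870e+01, -2.31972027e+01,  7.26638851e-02,
        4.57082014e-02, -1.55248918e-04]), 'ee_pos': array([ 194.72004824, -540.48433234,  213.12772755]), 'ee_rot': array([-1.79899566e+02, -9.59635133e-04,  1.98117587e+01]), 'force': array([-0.52525571,  0.22417709,  0.3920548 ]), 'torque': array([0.02317657, 0.03288237, 0.02741081]), 'gripper_force': 0.0, 'gripper_width': 91.32269931007353}
[ 355.1613931    19.9544447  1409.78900418] [[-0.00732972 -0.99981428  0.01782361]
 [-0.98743793  0.00442331 -0.15794548]
 [ 0.1578373  -0.0187574  -0.98728696]]
```

View pics/top.png

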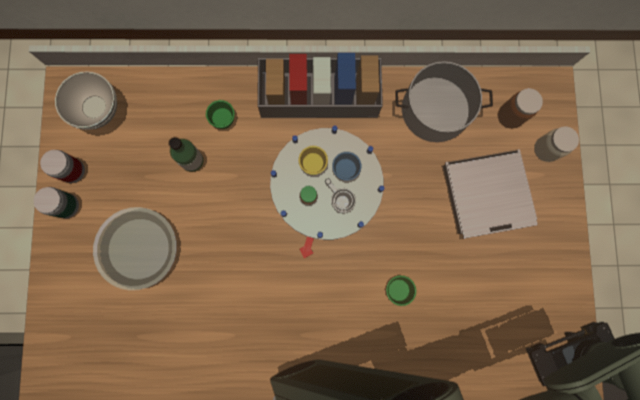

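View pics/scene.png

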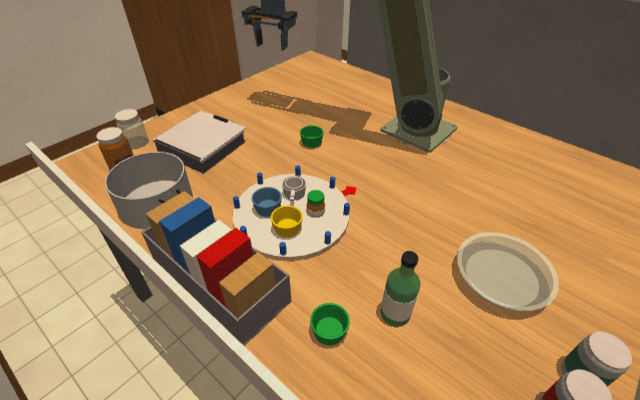

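The top view shows the turntable at about (327,184), the yellow ramekin at the back at (313,161), the pointer at (307,250), and knobs around the rim. The green look-alike is at (400,290). The scene view agrees with this.

```bash
cat >> h.py <<'E'
def blobs(m,a=6):
    n,l,s,c=cv2.connectedComponentsWithStats(m.astype(np.uint8))
    return [(c[i],s[i,4],l==i) for i in range(1,n) if s[i,4]>=a]
def measure(f):
    im=f['img'];h=cv2.cvtColor(im,cv2.COLOR_BGR2HSV);H,S,V=[h[...,i].astype(int) for i in range(3)]
    roi=np.zeros(H.shape,bool);roi[115:265,255:400]=1
    o={}
    kn=[ray(f,*c,45)[:2] for c,a,_ in blobs(roi&(H>100)&(H<130)&(S>140)&(V>50)) if a<90]
    o['knobs']=np.array(kn)
    y=max(blobs(roi&(H>20)&(H<32)&(S>150)&(V>60)),key=lambda b:b[1])
    hull=cv2.convexHull(np.argwhere(y[2])[:,::-1].astype(np.int32))
    e=cv2.minEnclosingCircle(hull.astype(np.float32))
    o['ram']=ray(f,*e[0],62)[:2]; o['ramr']=e[1]
    r=max(blobs(roi&((H<6)|(H>174))&(S>150)&(V>80)),key=lambda b:b[1])
    P=np.array([ray(f,u,v,4)[:2] for v,u in np.argwhere(r[2])])
    o['ptr']=P
    return o
def circ(P):
    A=np.c_[2*P,np.ones(len(P))];s=np.linalg.lstsq(A,(P**2).sum(1),rcond=None)[0]
    return s[:2],np.sqrt(s[2]+s[:2]@s[:2])
E
python3 - <<'E'
from h import *
f=grab('top');o=measure(f)
print(o['knobs'].round(),o['ram'],o['ramr'])
c,r=circ(o['knobs']);print('axis',c,r)
P=o['ptr'];d=np.linalg.norm(P-c,axis=1);print('tip',P[d.argmax()],d.max(),'mean',P.mean(0),d.mean())
ang=lambda p:np.degrees(np.arctan2(*(p-c)[...,::-1].T))
print('knob ang',np.sort(ang(o['knobs'])),'ram',ang(o['ram']),np.linalg.norm(o['ram']-c),'ptr',ang(P.mean(0)),ang(P[d.argmax()]))
# other dishes/obstacles via zmap
for n,(u,v) in dict(spice=(309,194),blue=(346,166),cups=(343,201),bottle=(180,145),green=(400,290),tinL=(462,238),tinT=(448,160),pieR=(177,250),rackF=(320,116),rackR=(380,116),rackL=(262,116)).items():
    print(n,ray(f,u,v,60)[:2].round(),f['z_map'][v,u])
E
```

```text
[] [682.79531012   6.34094009] 7.159010887145996Traceback (most recent call last):
  File "<stdin>", line 4, in <module>
  File "h.py", line 31, in circ
    A=np.c_[2*P,np.ones(len(P))];s=np.linalg.lstsq(A,(P**2).sum(1),rcond=None)[0]
                                                     ~~~~~~~~~~^^^
    return umr_sum(a, axis, dtype, out, keepdims, initial, where)
numpy.exceptions.AxisError: axis 1 is out of bounds for array of dimension 1
```

```bash
python3 - <<'E'
from h import *
f=grab('top');h=cv2.cvtColor(f['img'],cv2.COLOR_BGR2HSV)
for n,(u,v) in dict(k=(320,235),k2=(381,188),k3=(334,129),blue=(346,160)).items(): print(n,h[v-4:v+5,u].tolist(),f['img'].shape)
print(h[161,296:332].tolist()); print(h[243:258,306].tolist(), h[150,290].tolist())
E
```

```text
k [[70, 11, 139], [111, 74, 121], [112, 119, 122], [112, 120, 127], [111, 120, 130], [111, 117, 118], [114, 52, 99], [18, 36, 129], [15, 78, 150]] (400, 640, 3)
k2 [[24, 31, 164], [120, 8, 128], [113, 93, 118], [112, 125, 122], [112, 118, 128], [111, 119, 124], [113, 99, 98], [130, 9, 81], [23, 32, 129]] (400, 640, 3)
k3 [[171, 41, 105], [116, 97, 110], [111, 139, 119], [111, 139, 123], [110, 132, 120], [112, 117, 94], [116, 69, 59], [127, 47, 49], [6, 16, 78]] (400, 640, 3)
blue [[105, 17, 61], [113, 16, 63], [100, 40, 77], [103, 62, 99], [104, 69, 111], [103, 70, 110], [103, 67, 110], [103, 70, 110], [104, 72, 110]] (400, 640, 3)
[[25, 29, 168], [24, 37, 167], [22, 88, 166], [23, 139, 160], [22, 151, 118], [19, 132, 91], [21, 142, 106], [24, 149, 152], [24, 152, 168], [25, 150, 167], [24, 150, 167], [24, 150, 167], [24, 151, 167], [25, 148, 167], [24, 150, 167], [24, 150, 167], [24, 150, 167], [24, 149, 166], [24, 150, 167], [24, 151, 166], [25, 151, 166], [25, 147, 166], [25, 151, 167], [24, 149, 168], [25, 150, 168], [24, 149, 168], [24, 149, 156], [23, 142, 115], [20, 126, 89], [21, 140, 102], [22, 157, 145], [22, 119, 157], [21, 48, 165], [26, 31, 167], [24, 30, 169], [23, 34, 167]]
[[3, 166, 163], [3, 166, 163], [3, 164, 163], [3, 164, 162], [3, 162, 164], [3, 161, 163], [3, 159, 162], [3, 158, 163], [3, 163, 163], [3, 163, 163], [3, 165, 164], [3, 168, 164], [3, 167, 160], [4, 164, 149], [9, 141, 139]] [23, 35, 166]
```

```bash
sed -i 's/(H>100)&(H<130)&(S>140)&(V>50)/(H>107)\&(H<118)\&(S>85)\&(V>80)/; s/(H>20)&(H<32)&(S>150)&(V>60)/(H>17)\&(H<32)\&(S>95)\&(V>60)/; s/(S>150)&(V>80)/(S>145)\&(V>80)/; s/if a<90/if a<70/' h.py
sed -i 's/o\[.ram.\]=ray/ymask=y[2]; o["ram"]=ray/' h.py
cat > m.py <<'E'
from h import *
import sys
f=grab('top',sys.argv[1] if len(sys.argv)>1 else None);o=measure(f)
print(o['knobs'].round(),o['ram'],o['ramr'])
c,r=circ(o['knobs']);print('axis',c,r)
P=o['ptr'];d=np.linalg.norm(P-c,axis=1);print('tip',P[d.argmax()],d.max(),'mean',P.mean(0),d.mean())
ang=lambda p:np.degrees(np.arctan2(*(p-c)[...,::-1].T))
print('knob ang',np.sort(ang(o['knobs'])%360),'ram',ang(o['ram'])%360,np.linalg.norm(o['ram']-c),'ptr',ang(P.mean(0))%360,ang(P[d.argmax()])%360)
E
python3 m.py; python3 - <<'E'
from h import *
f=grab('top')
for n,(u,v) in dict(spice=(309,194),blue=(346,166),cups=(343,201),bottle=(205,165),green=(400,290),tinL=(462,238),tinT=(448,160),pieR=(177,250),rackF=(320,116),rackR=(380,116),rackL=(262,116),potL=(405,115),potF=(440,138)).items():
    print(n,ray(f,u,v,60)[:2].round(),f['z_map'][v,u])
E
```

```text
[[ 771.  -63.]
 [ 743.   49.]
 [ 712. -161.]
 [ 644.  107.]
 [ 601. -190.]
 [ 532.   80.]
 [ 501. -130.]
 [ 473.  -19.]] [675.82568686  -1.71932262] 14.816216468811035
axis [622.07847011 -40.93811564] 150.47473478636235
tip [414.19116868  24.03502118] 217.80412899201585 mean [440.51210753  16.04077161] 190.4255785690189
knob ang [ 36.69750479  81.56956251 126.68428014 171.49960562 216.41684649
 261.80320498 306.80029475 351.66366684] ram 36.117846005245305 66.53478063672078 ptr 162.5771767142185 162.643877504659
spice [582.  10.] 1348.068
blue [659. -92.] 1417.9325
cups [562. -82.] 1404.3418
bottle [663. 293.] 1436.4384
green [ 324. -229.] 1383.2722
tinL [ 460. -401.] 1415.0123
tinT [ 675. -374.] 1449.8126
pieR [433. 361.] 1395.0356
rackF [802. -22.] 1455.0895
rackR [ 801. -190.] 1469.4484
rackL [802. 139.] 1457.7052
potL [ 804. -260.] 1435.8202
potF [ 738. -355.] 1420.3362
```

Emit:
arm_command:
  rows:
    - {"delta_pos":[40,-26,0],"roll":-0.5,"jaw":0}
    - {"delta_pos":[675,-433,0],"roll":-9.24,"jaw":0}
    - {"delta_pos":[675,-433,0],"roll":-9.24,"jaw":0}
    - {"delta_pos":[675,-433,0],"roll":-9.24,"jaw":0}
    - {"delta_pos":[675,-433,0],"roll":-9.24,"jaw":0}
    - {"delta_pos":[675,-433,0],"roll":-9.24,"jaw":0}
    - {"delta_pos":[675,-433,0],"roll":-9.24,"jaw":0}
    - {"delta_pos":[675,-433,0],"roll":-9.24,"jaw":0}
    - {"delta_pos":[675,-433,0],"roll":-9.24,"jaw":0}
    - {"delta_pos":[675,-433,0],"roll":-9.24,"jaw":0}
    - {"delta_pos":[675,-433,0],"roll":-9.24,"jaw":0}
    - {"delta_pos":[675,-433,0],"roll":-9.24,"jaw":0}
    - {"delta_pos":[675,-433,0],"roll":-9.24,"jaw":0}
    - {"delta_pos":[675,-433,0],"roll":-9.24,"jaw":0}
    - {"delta_pos":[675,-433,0],"roll":-9.24,"jaw":0}
    - {"delta_pos":[675,-433,0],"roll":-9.24,"jaw":0}
    - {"delta_pos":[675,-433,0],"roll":-9.24,"jaw":0}
    - {"delta_pos":[675,-433,0],"roll":-9.24,"jaw":0}
    - {"delta_pos":[675,-433,0],"roll":-9.24,"jaw":0}
    - {"delta_pos":[675,-433,0],"roll":-9.24,"jaw":0}

```text
time_s: 1.97
ee_pos: [685.9, 100.7, 212.7]
ee_rot: [180.0, -0.2, 66.2]
force: [-0.1, 0.4, 0.4]
gripper_width: 0.5
gripper_force: 0.0
```

Emit:
arm_command:
  rows:
    - {"delta_pos":[0,0,20],"roll":0,"jaw":0}
    - {"delta_pos":[0,0,50],"roll":0,"jaw":0}
    - {"delta_pos":[0,0,80],"roll":0,"jaw":0}
    - {"delta_pos":[0,0,110],"roll":0,"jaw":0}
    - {"delta_pos":[0,0,135],"roll":0,"jaw":0}
    - {"delta_pos":[0,0,155],"roll":0,"jaw":0}
    - {"delta_pos":[0,0,170],"roll":0,"jaw":0}
    - {"delta_pos":[0,0,180],"roll":0,"jaw":0}
    - {"delta_pos":[0,0,180],"roll":0,"jaw":0}
    - {"delta_pos":[0,0,180],"roll":0,"jaw":0}

```text
time_s: 2.8
ee_pos: [683.2, 94.9, 34.0]
ee_rot: [-180.0, 0.0, 66.0]
force: [0.1, -0.4, -0.3]
gripper_width: 0.6
gripper_force: 0.0
```

```bash
python3 - <<'E'
from h import *
s=env.state();print(s['ee_pos'],s['ee_rot'],s['force'],s['qpos'])
grab('scene','s2.png')
# rows: arc about axis from phi0, in tool frame at yaw=phi0 (tool x radial out, tool y = -tangent)
r=152
for k in range(1,21):
    t=np.radians(2.5*k);print([round(r*np.cos(t)-r,1),round(-r*np.sin(t),1),0],-0.5*k)
E
```

```text
[683.18731145  94.94108919  33.96050058] [-1.79988138e+02  1.58072301e-02  6.60018443e+01] [ 0.10057904 -0.38269913 -0.32866682] [ 6.95991395e+00  3.65304694e+01  8.61230783e+01 -8.85095799e-03
  5.73647560e+01  3.09628457e+01]
[np.float64(-0.1), np.float64(-6.6), 0] -0.5
[np.float64(-0.6), np.float64(-13.2), 0] -1.0
[np.float64(-1.3), np.float64(-19.8), 0] -1.5
[np.float64(-2.3), np.float64(-26.4), 0] -2.0
[np.float64(-3.6), np.float64(-32.9), 0] -2.5
[np.float64(-5.2), np.float64(-39.3), 0] -3.0
[np.float64(-7.0), np.float64(-45.7), 0] -3.5
[np.float64(-9.2), np.float64(-52.0), 0] -4.0
[np.float64(-11.6), np.float64(-58.2), 0] -4.5
[np.float64(-14.2), np.float64(-64.2), 0] -5.0
[np.float64(-17.2), np.float64(-70.2), 0] -5.5
[np.float64(-20.4), np.float64(-76.0), 0] -6.0
[np.float64(-23.8), np.float64(-81.7), 0] -6.5
[np.float64(-27.5), np.float64(-87.2), 0] -7.0
[np.float64(-31.4), np.float64(-92.5), 0] -7.5
[np.float64(-35.6), np.float64(-97.7), 0] -8.0
[np.float64(-39.9), np.float64(-102.7), 0] -8.5
[np.float64(-44.5), np.float64(-107.5), 0] -9.0
[np.float64(-49.3), np.float64(-112.1), 0] -9.5
[np.float64(-54.3), np.float64(-116.4), 0] -10.0
```

View pics/s2.png

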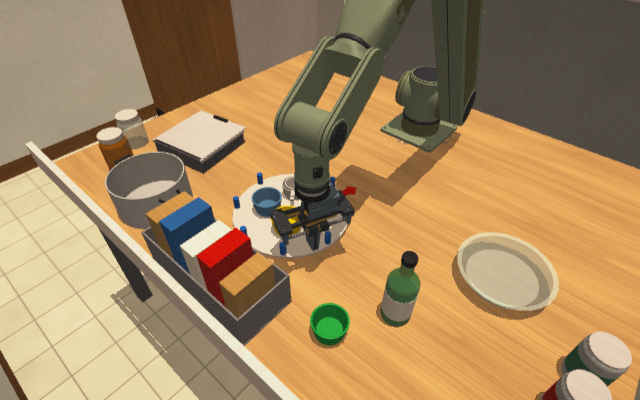

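The hand is down at about (315,235), between the left-hand knobs and clear of the dishes. I'll now push along the arc.

Emit:
arm_command:
  rows:
    - {"delta_pos":[-0.1,-6.6,0],"roll":-0.5,"jaw":0}
    - {"delta_pos":[-0.6,-13.2,0],"roll":-1.0,"jaw":0}
    - {"delta_pos":[-1.3,-19.8,0],"roll":-1.5,"jaw":0}
    - {"delta_pos":[-2.3,-26.4,0],"roll":-2.0,"jaw":0}
    - {"delta_pos":[-3.6,-32.9,0],"roll":-2.5,"jaw":0}
    - {"delta_pos":[-5.2,-39.3,0],"roll":-3.0,"jaw":0}
    - {"delta_pos":[-7.0,-45.7,0],"roll":-3.5,"jaw":0}
    - {"delta_pos":[-9.2,-52.0,0],"roll":-4.0,"jaw":0}
    - {"delta_pos":[-11.6,-58.2,0],"roll":-4.5,"jaw":0}
    - {"delta_pos":[-14.2,-64.2,0],"roll":-5.0,"jaw":0}
    - {"delta_pos":[-17.2,-70.2,0],"roll":-5.5,"jaw":0}
    - {"delta_pos":[-20.4,-76.0,0],"roll":-6.0,"jaw":0}
    - {"delta_pos":[-23.8,-81.7,0],"roll":-6.5,"jaw":0}
    - {"delta_pos":[-27.5,-87.2,0],"roll":-7.0,"jaw":0}
    - {"delta_pos":[-31.4,-92.5,0],"roll":-7.5,"jaw":0}
    - {"delta_pos":[-35.6,-97.7,0],"roll":-8.0,"jaw":0}
    - {"delta_pos":[-39.9,-102.7,0],"roll":-8.5,"jaw":0}
    - {"delta_pos":[-44.5,-107.5,0],"roll":-9.0,"jaw":0}
    - {"delta_pos":[-49.3,-112.1,0],"roll":-9.5,"jaw":0}
    - {"delta_pos":[-54.3,-116.4,0],"roll":-10.0,"jaw":0}

```text
time_s: 4.52
ee_pos: [556.2, 93.2, 36.0]
ee_rot: [179.7, 0.1, 116.1]
force: [-0.1, 0.4, -0.6]
gripper_width: 0.5
gripper_force: 0.4
```

```bash
python3 - <<'E'
from h import *
s=env.state();p=s['ee_pos'];c=np.array([622.1,-40.9]);d=p[:2]-c
print(p,s['ee_rot'],s['force'],np.linalg.norm(d),np.degrees(np.arctan2(d[1],d[0])))
grab('top','t2.png')
E
```

```text
[556.20406139  93.23407922  35.96646303] [1.79730835e+02 7.19374682e-02 1.16132557e+02] [-0.05758429  0.35393564 -0.58923614] 149.44639819100124 116.16346377311903
```

View pics/t2.png

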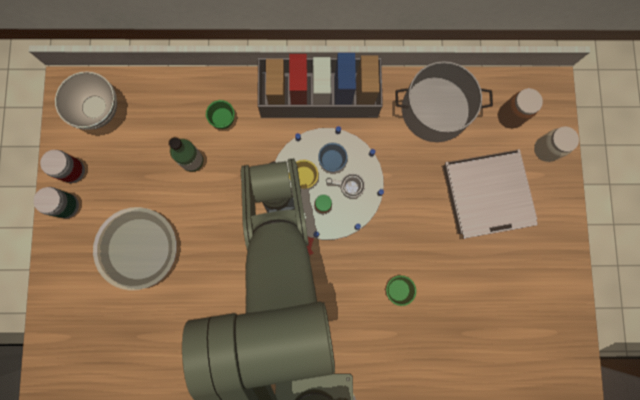

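The tray has turned about 43°. The ramekin is now at (305,176), the cups at (352,186) and the jar at (323,204). All of them are riding along undisturbed.

Emit:
arm_command:
  rows:
    - {"delta_pos":[-0.1,-6.6,0],"roll":-0.5,"jaw":0}
    - {"delta_pos":[-0.6,-13.2,0],"roll":-1.0,"jaw":0}
    - {"delta_pos":[-1.3,-19.8,0],"roll":-1.5,"jaw":0}
    - {"delta_pos":[-2.3,-26.4,0],"roll":-2.0,"jaw":0}
    - {"delta_pos":[-3.6,-32.9,0],"roll":-2.5,"jaw":0}
    - {"delta_pos":[-5.2,-39.3,0],"roll":-3.0,"jaw":0}
    - {"delta_pos":[-7.0,-45.7,0],"roll":-3.5,"jaw":0}
    - {"delta_pos":[-9.2,-52.0,0],"roll":-4.0,"jaw":0}
    - {"delta_pos":[-11.6,-58.2,0],"roll":-4.5,"jaw":0}
    - {"delta_pos":[-14.2,-64.2,0],"roll":-5.0,"jaw":0}
    - {"delta_pos":[-17.2,-70.2,0],"roll":-5.5,"jaw":0}
    - {"delta_pos":[-20.4,-76.0,0],"roll":-6.0,"jaw":0}
    - {"delta_pos":[-23.8,-81.7,0],"roll":-6.5,"jaw":0}
    - {"delta_pos":[-27.5,-87.2,0],"roll":-7.0,"jaw":0}
    - {"delta_pos":[-31.4,-92.5,0],"roll":-7.5,"jaw":0}
    - {"delta_pos":[-35.6,-97.7,0],"roll":-8.0,"jaw":0}
    - {"delta_pos":[-39.9,-102.7,0],"roll":-8.5,"jaw":0}
    - {"delta_pos":[-44.5,-107.5,0],"roll":-9.0,"jaw":0}
    - {"delta_pos":[-49.3,-112.1,0],"roll":-9.5,"jaw":0}
    - {"delta_pos":[-54.3,-116.4,0],"roll":-10.0,"jaw":0}

```text
time_s: 6.23
ee_pos: [475.8, -7.2, 35.5]
ee_rot: [179.9, 0.3, 166.1]
force: [0.7, 0.1, 0.1]
gripper_width: 0.1
gripper_force: 0.5
```

```bash
python3 - <<'E'
from h import *
s=env.state();p=s['ee_pos'];c=np.array([622.1,-40.9]);d=p[:2]-c
print(p,s['ee_rot'],s['force'],s['qpos'],np.linalg.norm(d),np.degrees(np.arctan2(d[1],d[0])))
f=grab('top','t3.png');o=measure(f);k=o['knobs']-c
print(np.c_[np.hypot(*k.T),np.degrees(np.arctan2(k[:,1],k[:,0]))%360].round(1))
E
```

```text
[475.78150623  -7.19692113  35.45212894] [179.93959575   0.25182279 166.07720906] [0.74561734 0.12106287 0.05244614] [-2.25729235e+00  2.06849524e+01  1.16461581e+02  1.21730370e-02
  4.25946323e+01 -7.83435769e+01] 150.14992222781282 167.02870640410785
[[150.2 354.8]
 [150.7  39.5]
 [150.  309.3]
 [151.3  84.2]
 [150.1 264.4]
 [150.5 219. ]]
```

View pics/t3.png

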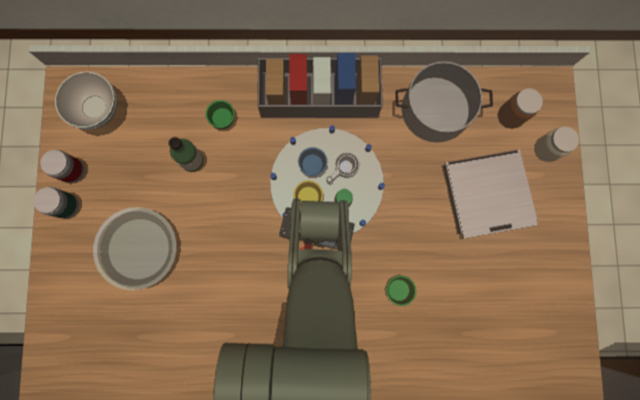

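The ramekin is now at (308,195), with the pushed knob at about 174.4° by the measured ones. About 33.5° remain.

Emit:
arm_command:
  rows:
    - {"delta_pos":[-0.1,-6.6,0],"roll":-0.5,"jaw":0}
    - {"delta_pos":[-0.6,-13.2,0],"roll":-1.0,"jaw":0}
    - {"delta_pos":[-1.3,-19.8,0],"roll":-1.5,"jaw":0}
    - {"delta_pos":[-2.3,-26.4,0],"roll":-2.0,"jaw":0}
    - {"delta_pos":[-3.6,-32.9,0],"roll":-2.5,"jaw":0}
    - {"delta_pos":[-5.2,-39.3,0],"roll":-3.0,"jaw":0}
    - {"delta_pos":[-7.0,-45.7,0],"roll":-3.5,"jaw":0}
    - {"delta_pos":[-9.2,-52.0,0],"roll":-4.0,"jaw":0}
    - {"delta_pos":[-11.6,-58.2,0],"roll":-4.5,"jaw":0}
    - {"delta_pos":[-14.2,-64.2,0],"roll":-5.0,"jaw":0}
    - {"delta_pos":[-17.2,-70.2,0],"roll":-5.5,"jaw":0}
    - {"delta_pos":[-20.4,-76.0,0],"roll":-6.0,"jaw":0}
    - {"delta_pos":[-22.5,-79.5,0],"roll":-6.3,"jaw":0}
    - {"delta_pos":[-23.8,-81.7,0],"roll":-6.5,"jaw":0}
    - {"delta_pos":[-24.6,-83.0,0],"roll":-6.6,"jaw":0}
    - {"delta_pos":[-24.6,-83.0,0],"roll":-6.6,"jaw":0}
    - {"delta_pos":[-24.6,-83.0,0],"roll":-6.6,"jaw":0}

```text
time_s: 7.7
ee_pos: [477.9, -93.4, 34.2]
ee_rot: [-180.0, 0.0, -161.0]
force: [-0.8, -0.9, -0.8]
gripper_width: 0.3
gripper_force: 0.0
```

```bash
python3 - <<'E'
from h import *
s=env.state();p=s['ee_pos'];c=np.array([622.1,-40.9]);d=p[:2]-c
print(p,s['ee_rot'],s['force'],s['qpos'],np.linalg.norm(d),np.degrees(np.arctan2(d[1],d[0])))
f=grab('top');o=measure(f);k=o['knobs']-c
print(np.c_[np.hypot(*k.T),np.degrees(np.arctan2(k[:,1],k[:,0]))%360].round(1))
E
```

```text
[477.91326623 -93.40971397  34.20348383] [-1.79976221e+02  1.81962273e-02 -1.61022482e+02] [-0.81753799 -0.87070032 -0.75760998] [-1.24049905e+01  2.16742396e+01  1.14946551e+02 -1.57683282e-02
  4.33512938e+01 -1.21371042e+02] 153.4505922377135 -159.98946187733532
[[150.  343.3]
 [150.4  28.4]
 [150.2 298.2]
 [151.1  73.3]
 [149.8 252.9]
 [150.8 118.2]
 [150.7 163.3]]
```

Emit:
arm_command:
  rows:
    - {"delta_pos":[0,6,0],"roll":0,"jaw":0}
    - {"delta_pos":[0,15,0],"roll":0,"jaw":0}
    - {"delta_pos":[0,22,0],"roll":0,"jaw":0}
    - {"delta_pos":[0,22,-10],"roll":0,"jaw":0}
    - {"delta_pos":[0,22,-40],"roll":0,"jaw":0}
    - {"delta_pos":[0,22,-80],"roll":0,"jaw":0}
    - {"delta_pos":[0,22,-120],"roll":0,"jaw":0}
    - {"delta_pos":[0,22,-150],"roll":0,"jaw":0}
    - {"delta_pos":[0,22,-170],"roll":0,"jaw":0}
    - {"delta_pos":[0,22,-180],"roll":0,"jaw":0}

```text
time_s: 8.58
ee_pos: [471.6, -72.1, 217.1]
ee_rot: [-179.8, 0.3, -160.9]
force: [0.2, 0.6, 0.0]
gripper_width: 0.6
gripper_force: 0.0
```

Emit:
arm_command:
  rows:
    - {"delta_pos":[10,-8,0],"roll":1.2,"jaw":0}
    - {"delta_pos":[40,-30,0],"roll":2.4,"jaw":0}
    - {"delta_pos":[70,-53,0],"roll":3.6,"jaw":0}
    - {"delta_pos":[100,-76,0],"roll":4.8,"jaw":0}
    - {"delta_pos":[132,-100,0],"roll":6,"jaw":0}
    - {"delta_pos":[164,-124,0],"roll":7.2,"jaw":0}
    - {"delta_pos":[196,-148,0],"roll":8.4,"jaw":0}
    - {"delta_pos":[228,-172,0],"roll":9.6,"jaw":0}
    - {"delta_pos":[260,-196,0],"roll":10.8,"jaw":0}
    - {"delta_pos":[290,-220,0],"roll":12,"jaw":0}
    - {"delta_pos":[310,-235,0],"roll":12,"jaw":0}
    - {"delta_pos":[317,-240,0],"roll":12,"jaw":0}
    - {"delta_pos":[317,-240,0],"roll":12,"jaw":0}
    - {"delta_pos":[317,-240,0],"roll":12,"jaw":0}

```text
time_s: 9.75
ee_pos: [249.3, -401.6, 213.1]
ee_rot: [179.9, -0.1, 139.0]
force: [0.5, 0.6, 0.6]
gripper_width: 0.4
gripper_force: 0.0
```

```bash
python3 m.py end.png; python3 -c "
from h import *
print(env.state()['qpos'],env.state()['force'])"
```

```text
[[ 766.  -85.]
 [ 755.   30.]
 [ 694. -173.]
 [ 666.  104.]
 [ 578. -184.]
 [ 551.   92.]
 [ 489. -111.]
 [ 478.    3.]] [557.42925658 -19.70905652] 14.737821578979492
axis [622.17405727 -40.52390256] 150.48931275068026
tip [414.19116868  24.03502118] 217.77221259817298 mean [440.58234678  16.03397263] 190.32512676115073
knob ang [ 28.1360503   73.227121   118.37432783 163.10645476 207.89363087
 253.01365455 298.22159907 343.00281591] ram 162.17788898825495 68.00843353340096 ptr 162.70047292903794 162.75539711529146
[-5.95443992e+01  9.13923496e+00  1.02255573e+02  4.72690872e-02
  6.87091463e+01 -1.08625272e+02] [-0.04035357  0.38556321 -0.12194093]
```

View pics/end.png

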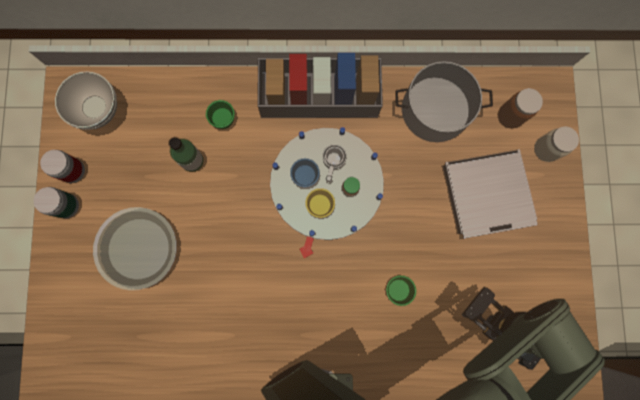

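The ramekin at (320,204) lines up with the pointer at (307,250) to within 0.6°. The hand is clear and nothing else has moved.

```bash
python3 -c "
from workcell import env
print(env.job_done())"
```

```text
the job is handed in; nothing more can be done
None
```

The turntable was pushed round about 126.5° by one knob, leaving the yellow ramekin within about 1 mm of the pointer line as measured from the top camera, with the tray at rest and the hand clear; the job is handed in (no verdict was returned).

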